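Nest the batching pots and shut the drawer

ROBOT

A 6-joint arm with a two-finger parallel gripper is mounted at the origin on the work surface. World frame = base frame: x ahead of the robot, y to its left, z up, the work surface at z = 0. Lengths are in m, angles in degrees, forces in N, time in s.
With the tool pointing down it reaches from about 0.4 to 0.825 m from the base axis. Payload 7 kg.
Tool frame: the origin (TCP) lies on the centre line of the jaws, within the pads' length; the fingertips stand 11 mm ahead of it and the grasp point (between the pads) lies 8 mm behind it; z points along the fingers, y is the direction in which the jaws open and shut (so a half turn about z gives the same grasp; the last joint's range is limited). The gripper opens to 88 mm and grips with 3 to 60 N. Pads are 19 mm wide; open, the fingers measure 130 mm over their backs; the gripper's body (78 mm by 193 mm) begins 47 mm behind the grasp point.
Start: joints at [79.876, 20.546, 0.682, 0, -70.136, -16.507], TCP at [0.303, 0.603, 0.238] pointing down, gripper open.
Joint ranges: [-176.03, 176.03], [-82.01, 121.73], [-58.28, 71.71], [-173.87, 95.51], [-174.79, -0.11], [-173.66, 173.66]. Speed limits (degrees/s): [136.94, 136.94, 172.46, 180, 180, 180].

INTERFACE

Orientations are given as [roll, pitch, yaw] about the fixed x, y, z axes, in that order (R = Rz(yaw) Ry(pitch) Rx(roll)).
In Python, from plant import ctrl, cams, order gives the robot as it stands.
- The arm moves only by the tool jog_arm, never from a script. Its argument "motion" is a list of rows, each an object with "offset": the shift along the tool's x, y, z in mm, a list of three; "roll": the turn about the tool's z in rad; "hand": the finger opening in mm, from 0 to 87.6. A call has 1 to 20 rows; each row is the pose to reach, as a shift and turn from the pose commanded when the call began, along the tool's axes at that moment; what a row does not reach only later rows make up. A row lasts 1/12 s, in which the tool goes at most 41.7 mm and 7.16 degrees, less where a joint would pass 70% of its speed; a pose out of reach is approached as far as the arm can. A call with a gripper value outside its range is refused whole. The fingers move at their own pace and stop on an object; the grip force is fixed at half the most. Time passes only in rows, so rows that repeat a pose let the fingers close. It gives the time, the measured TCP pose, the force and the opening at its end, in the units of the state.
- ctrl.get_obs(): the state, without advancing time (a new reading comes with each control period).
- cams.snapshot(name): name is "scene" or "top" or "wrist"; returns a dict with "img" (384x512x3 uint8, red, green, blue), "K" (3x3 intrinsics, pixels), "D" ([k1, k2, p1, p2, k3] as OpenCV has them; the pictures are not rectified), "cam_to_world" (4x4, takes a point from camera to world coordinates); the wrist camera has in their place "T_tool_cam" (4x4, takes a point from camera to tool coordinates, whose origin is the TCP and whose axes are the flange's). Camera axes: x right, y down, z forward; pixel columns grow to the right and rows downward; lengths in m; the calibration is good to about 2 mm. A picture is of the moment at which its call begins: read the wrist's pose just before it. There is no depth.
- order.close_job(): hands the job in, once; it reports no verdict.
The state is a dict: "clock": time; "joint_pos": joint angles; "qvel": joint speeds; "tau": joint torques, N m; "tool_pos": TCP position; "orientation": TCP orientation; "force": force on the tool from outside, world axes, zero at the start; "moment": the same for the moment, N m; "opening": finger opening in m.
Only numpy, scipy, OpenCV 4.12 (cv2) and the standard library are available. Lean on these libraries where they do the work, as an engineer would, in place of code of your own. Each camera call takes 0.05 s, during which the arm holds its last target. There are 200 camera calls.

TASK

Put the three steel batching pots away: stand the middle pot inside the big pot that waits in the open drawer, and the small pot (now lying on the drip rack) upright, mouth up, inside the middle one, each sitting flat on the floor of the next pot, within the raised ring there. Then slide the drawer fully shut without slamming it, with the nested pots inside. Leave the scale and the basket where they are.

Things in the scene. Friction and masses are not known exactly. Their poses are not given: they have to be found in the camera images.
- small_pot: smallest round steel pot: straight, outside 60 mm diameter, 75 mm tall, wall 8 mm, floor 6 mm thick, about 160 g. Origin: centre of its underside (foot). Its own +x axis runs from foot to mouth (mouth at x = 75 mm): level at the start, when it lies in the groove between the rack's bars; pointing up when the pot is upright.
- middle_pot: middle round steel pot, upright on the bench: straight, outside 124 mm diameter, 85 mm tall, wall 8 mm, floor 6 mm, about 300 g. Origin: centre of its underside, z to the mouth. A raised ring on its inner floor (67 mm inner, 79 mm outer diameter, 8 mm high) takes the small pot's foot: home, that pot's origin is 6 mm above this one; resting on the ring, 14 mm.
- big_pot: biggest round steel pot, upright and loose in the open drawer: straight, outside 182 mm diameter, 95 mm tall, wall 5 mm, floor 6 mm, about 700 g. Origin: centre of its underside, z up. A raised ring on its inner floor (131 mm inner, 143 mm outer diameter, 8 mm high) takes the middle pot's foot: home, that pot's origin is 6 mm above this one.
- cabinet_front (a point): middle of the lower front edge of the blue bench-top drawer unit (250 mm deep, 290 mm wide, 145 mm tall, fixed, standing on the bench); x points into the unit, z up. Its one drawer slides out towards -x; the drawer's front panel stands in front of the unit's open front.
- drawer (a joint): the drawer's slide: 0 = fully shut, grows as it is pulled out along cabinet_front's -x, up to 0.215 m; some friction (a few newtons). It starts almost fully open.
- drawer_face (a point): mid width of the outer face of the drawer's front panel, 100 mm above the bench; axes as cabinet_front. The panel is 286 mm wide, 12 mm thick, 10 to 138 mm above the bench, no handle: push it along +x. Behind it the drawer is 215 mm long and 254 mm wide inside, floor 16 mm above the bench, sides up to 60 mm.
- rack: white drip rack, fixed: plate 160 mm (x) by 100 mm (y) by 6 mm, with two steel bars along x at y = +-18 mm, tops 13 mm above the bench, that cradle the lying small pot with its axis 38 mm above the bench. Origin: centre of its underside.
- scale: bystander: flat bench scale, 190 x 150 x 42 mm, leave it. Origin: centre of its underside.
- basket: bystander: shallow open plastic basket, 150 x 170 x 42 mm, leave it. Origin: centre of its underside.

How it is judged (in metres and radians):
On the way:
1. the middle pot sits home in the big pot and the small pot home in the middle one, all upright, with the drawer still open (z of middle_pot in the frame of big_pot between 0.002 and 0.0095 m and horizontal distance between middle_pot and big_pot below 0.008 m and angle between middle_pot's own z axis and vertical below 0.07 rad and z of small_pot in the frame of middle_pot between 0.002 and 0.0095 m and horizontal distance between small_pot and middle_pot below 0.008 m and angle between small_pot's own x axis and vertical below 0.07 rad and value of joint drawer above 0.05 m), for 0.2 s.
At the end, for the whole second after the job is handed in: Drawer within 8 mm of fully shut; the big pot upright on its floor inside the cabinet; the middle pot in the big one and the small pot in the middle one, each upright within 4 degrees, its underside within 3.5 mm of the floor it sits on and centred within 8 mm; all at rest (z of middle_pot in the frame of big_pot between 0.002 and 0.0095 m and horizontal distance between middle_pot and big_pot below 0.008 m and angle between middle_pot's own z axis and vertical below 0.07 rad and z of small_pot in the frame of middle_pot between 0.002 and 0.0095 m and horizontal distance between small_pot and middle_pot below 0.008 m and angle between small_pot's own x axis and vertical below 0.07 rad and x of big_pot in the frame of cabinet_front between 0.025 and 0.185 m and y of big_pot in the frame of cabinet_front between -0.06 and 0.06 m and z of big_pot in the frame of cabinet_front below 0.024 m and angle between big_pot's own z axis and vertical below 0.05 rad and value of joint drawer below 0.008 m and linear speed of each of small_pot, middle_pot, big_pot below 0.02 m/s); the robot touches nothing.
It fails at once if the scale is shoved by more than 30 mm or tipped (distance of scale from where it was at the start of the episode above 0.03 m or angle between scale's own z axis and vertical above 0.3 rad).
It fails at once if the basket is shoved by more than 30 mm or tipped (distance of basket from where it was at the start of the episode above 0.03 m or angle between basket's own z axis and vertical above 0.3 rad).
It fails at once if the drawer is slammed (shut faster than 0.5 m/s) (velocity of joint drawer below -0.5 m/s).
It also fails if it takes over 72 s, if anything falls off the work surface, if the arm or the gripper's body presses on something with over 40 N, if the wrist force passes 120 N, or if a joint passes its speed limit or range.

## Working session

There is one attempt and no reset: what is moved stays moved. The work goes in short steps, Python scripts to look and compute and a tool call to move; the robot and the scene stay as the last step left them, time stands still between calls to the robot, and variables do not carry over. Pictures are saved under pics/ and viewed, about 8 in all and at most 12, crops included, and the job is handed in when it is done.

Besides the shell and the picture viewer there is one more tool, called after "Request:" by a JSON object that holds its "api" and its "payload", one argument or row to a line. jog_arm: Moves the arm, as the interface text tells. Its arguments: {"type":"object","properties":{"motion":{"type":"array"}},"required":["motion"]}

```bash
ls; mkdir -p pics
python3 - <<'E'
from plant import ctrl,cams,order
import cv2,numpy as np
print(ctrl.get_obs())
for n in ["scene","top"]:
    s=cams.snapshot(n); cv2.imwrite(f"pics/{n}0.png",cv2.resize(s["img"][:,:,::-1],None,fx=1.5,fy=1.5))
    np.savez(f"pics/{n}0.npz",**s); print(n,s["K"],s["D"],s["cam_to_world"])
E
```

```text
pics
{'clock': 0.0, 'joint_pos': array([ 7.98770186e+01,  2.05910113e+01,  6.35536744e-01, -2.04609695e-02,
       -7.01365096e+01, -1.65068841e+01]), 'qvel': array([ 0.07090072,  0.03794074, -0.02143557,  0.05813242, -0.03521771,
        0.05789383]), 'tau': array([-1.38759264e-03, -5.82715845e+01,  2.93074769e+01,  6.99772239e+00,
        7.13321962e-03, -1.78126411e-04]), 'tool_pos': array([0.3023634 , 0.60297432, 0.23663978]), 'orientation': array([ 1.79906341e+02, -7.69602875e-03, -2.66368269e+01]), 'force': array([-0.15914548,  0.57815865, -0.33287065]), 'moment': array([ 0.03224639, -0.07192681,  0.02854001]), 'opening': 0.08796977070637182}
scene [[415.78147183   0.         263.22928442]
 [  0.         415.78147183 188.04548683]
 [  0.           0.           1.        ]] [-0.08623532  0.          0.          0.          0.        ] [[-0.99765605 -0.06160813  0.0297798   0.53095464]
 [-0.06790019  0.9452469  -0.31921444  0.44821169]
 [-0.00848306 -0.32048827 -0.9472145   1.46112864]
 [ 0.          0.          0.          1.        ]]
top [[460.26709801   0.         248.21501776]
 [  0.         460.26709801 194.53735355]
 [  0.           0.           1.        ]] [0.00942336 0.         0.         0.         0.        ] [[ 0.01191559 -0.98438841  0.17560604  0.29692458]
 [-0.99989065 -0.01326817 -0.00653023  0.01609691]
 [ 0.00875825 -0.17550903 -0.98443886  1.6994258 ]
 [ 0.          0.          0.          1.        ]]
```

View pics/scene0.png

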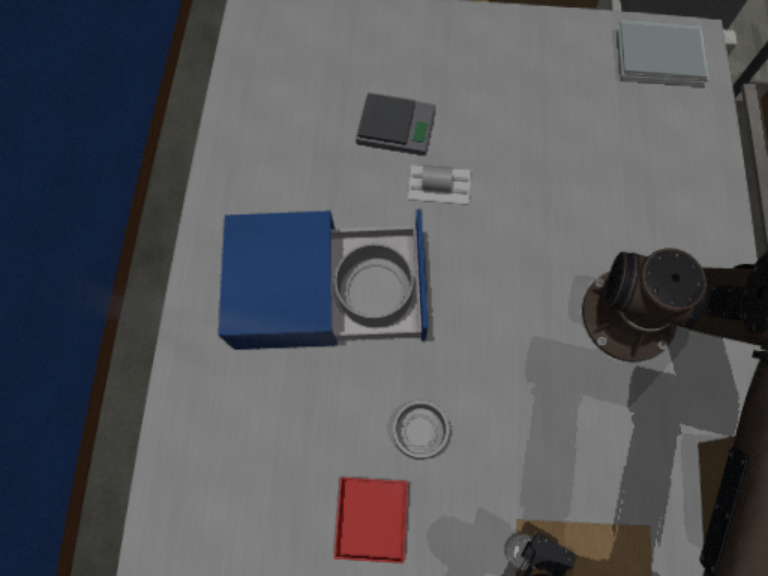

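View pics/top0.png

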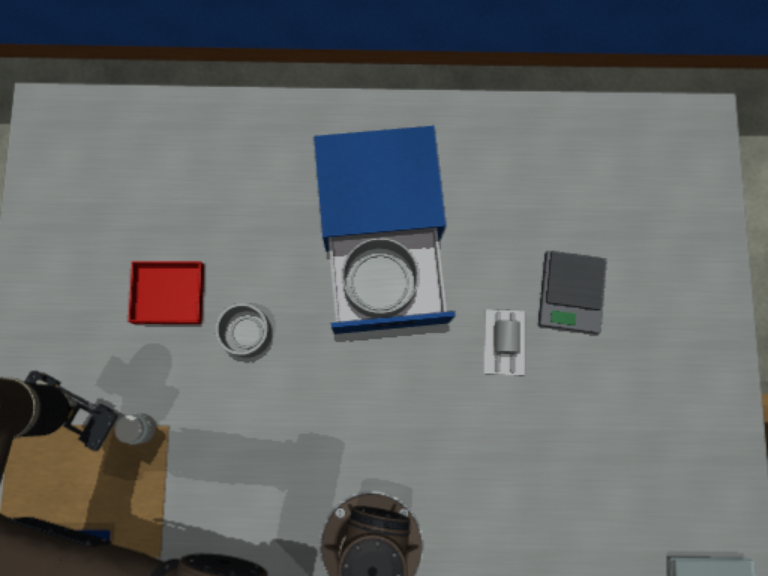

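The top view has +x up and +y left. The middle pot is at about (244,331) and the big pot at (380,276) in the open drawer. The small pot lies on the rack at (507,337) with its axis along x, the basket is at far left and the scale at right.

```bash
cat > h.py <<'E'
import numpy as np,cv2
from scipy.spatial.transform import Rotation as R
from plant import ctrl,cams,order
def ray(K,D,T,uv,z):
    p=cv2.undistortPoints(np.float64(uv).reshape(-1,1,2),K,D).reshape(-1,2)
    d=np.c_[p,np.ones(len(p))]@T[:3,:3].T; o=T[:3,3]
    return o+d*((np.asarray(z)-o[2])/d[:,2])[:,None]
def tool():
    o=ctrl.get_obs(); T=np.eye(4); T[:3,:3]=R.from_euler('xyz',o['orientation'],degrees=True).as_matrix(); T[:3,3]=o['tool_pos']; return T
def wrist(name=None):
    T=tool(); s=cams.snapshot('wrist'); s['cam_to_world']=T@s['T_tool_cam']
    if name: cv2.imwrite(f'pics/{name}.png',cv2.resize(s['img'][:,:,::-1],None,fx=1.5,fy=1.5)); np.savez(f'pics/{name}.npz',**s)
    return s
def at(name,uv15,z):  # pixels in the 1.5x picture
    s=np.load(f'pics/{name}.npz'); uv=(np.float64(uv15)+.5)/1.5-.5
    return ray(s['K'],s['D'],s['cam_to_world'],uv,np.broadcast_to(z,len(uv))).round(4)
def off(p,yaw=None):  # world TCP target -> tool offset mm
    T=tool(); print('offset mm',(T[:3,:3].T@(np.array(p)-T[:3,3])*1000).round(1),'yaw now',R.from_matrix(T[:3,:3]).as_euler('xyz',degrees=True).round(2))
    if yaw is not None:
        y=R.from_matrix(T[:3,:3]).as_euler('xyz')[2]; d=-(np.radians(yaw)-y); print('roll rad',round((d+np.pi)%(2*np.pi)-np.pi,4))
E
python3 - <<'E'
from h import *
import h
names=['mid rim L','mid rim R','mid rim T','mid rim B','big rim L','R','T','B','cab TL','TR','BL','BR','panel L','R','rack TL','TR','BL','BR','pot T','pot B']
uv=[(217,328),(271,328),(244,304),(244,354),(344,276),(418,276),(381,240),(381,314),(315,136),(434,126),(323,243),(444,231),(332,324),(453,315),(485,310),(524,309),(485,375),(524,375),(507,312),(507,356)]
z=[.085]*4+[.111]*4+[.145]*4+[.138]*2+[.006]*4+[.05]*2
for n,p in zip(names,at('top0',uv,z)): print(n,p[:2])
print(wrist('w0')['T_tool_cam'].round(3))
off((.6,.3,.3),0)
E
```

```text
mid rim L [0.4943 0.3696]
mid rim R [0.4959 0.243 ]
mid rim T [0.5521 0.3089]
mid rim B [0.4341 0.3036]
big rim L [0.6176 0.073 ]
R [ 0.62   -0.1006]
T [ 0.7058 -0.0129]
B [ 0.5287 -0.0146]
cab TL [0.9496 0.1473]
TR [ 0.9793 -0.1362]
BL [0.688  0.1219]
BR [ 0.7207 -0.1586]
panel L [0.5003 0.0972]
R [ 0.5247 -0.1787]
rack TL [ 0.5575 -0.2748]
TR [ 0.5613 -0.3718]
BL [ 0.397  -0.2721]
BR [ 0.3982 -0.3674]
pot T [ 0.5466 -0.3204]
pot B [ 0.4402 -0.318 ]
[[ 0.    -0.966 -0.258  0.07 ]
 [ 1.     0.     0.    -0.   ]
 [ 0.    -0.258  0.966 -0.146]
 [ 0.     0.     0.     1.   ]]
offset mm [401.9 137.6 -62.9] yaw now [ 1.7993e+02 -1.0000e-02 -2.6640e+01]
roll rad -0.4649
```

Request:
{"api": "jog_arm", "payload": {
  "motion": [
    {"offset":[304,180,-23],"roll":-0.465,"hand":87},
    {"offset":[304,180,-23],"roll":-0.465,"hand":87},
    {"offset":[304,180,-23],"roll":-0.465,"hand":87},
    {"offset":[304,180,-23],"roll":-0.465,"hand":87},
    {"offset":[304,180,-23],"roll":-0.465,"hand":87},
    {"offset":[304,180,-23],"roll":-0.465,"hand":87},
    {"offset":[304,180,-23],"roll":-0.465,"hand":87},
    {"offset":[304,180,-23],"roll":-0.465,"hand":87},
    {"offset":[304,180,-23],"roll":-0.465,"hand":50},
    {"offset":[304,180,-23],"roll":-0.465,"hand":50},
    {"offset":[304,180,-23],"roll":-0.465,"hand":50},
    {"offset":[304,180,-23],"roll":-0.465,"hand":50}
  ]
}}

```text
clock: 1.15
tool_pos: [0.4935, 0.3062, 0.2604]
orientation: [180.0, 0.0, -0.0]
force: [-0.5, -0.0, 0.8]
opening: 0.066
```

Run:
```python
from h import *
s=wrist('w1'); o=ctrl.get_obs(); print(o['clock'],o['tool_pos'],o['orientation'],o['joint_pos'].round(1),s['K'][0],s['D'])
```

```text
1.2 [0.49328853 0.30663617 0.26031431] [1.79992911e+02 2.03783994e-02 3.02408770e-02] [ 51.1  10.9  -9.5  -0.  -69.6  38.9] [301.8464344    0.         258.41890392] [-0.03214753  0.          0.          0.          0.        ]
```

View pics/w1.png

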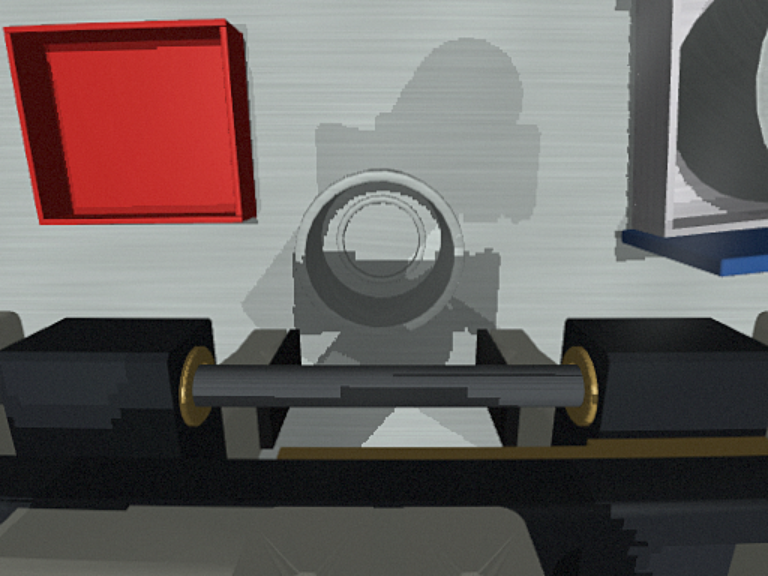

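The wrist view shows the middle pot centred at about (381,247), outer rim x 296–465 and y 169–327. The ring is centred near (381,237).

```bash
python3 - <<'E'
from h import *
P=at('w1',[(296,247),(465,247),(381,169),(381,327)],.085); print(P, P[:2].mean(0),P[2:].mean(0))
P=at('w1',[(337,238),(426,238),(381,195),(381,280)],.014); print(P, P[:2].mean(0),P[2:].mean(0))
# hough refinement on rectified top-down view at rim plane
def rect(name,c,z,half=.1,res=2000):
    s=np.load(f'pics/{name}.npz'); n=int(2*half*res)
    g=np.stack(np.meshgrid(c[0]+half-np.arange(n)/res,c[1]+half-np.arange(n)/res,indexing='ij'),-1)
    W=np.c_[g.reshape(-1,2),np.full(n*n,z)]; C=np.linalg.inv(s['cam_to_world'])
    uv=cv2.projectPoints(W@C[:3,:3].T+C[:3,3],np.zeros(3),np.zeros(3),s['K'],s['D'])[0].reshape(n,n,2).astype(np.float32)
    return cv2.remap(s['img'],uv[...,0],uv[...,1],cv2.INTER_LINEAR)
def circ(name,c,z,r,half=.1,res=2000):
    g=cv2.GaussianBlur(cv2.cvtColor(rect(name,c,z,half,res),cv2.COLOR_RGB2GRAY),(0,0),1.5).astype(float)
    gx,gy=np.gradient(g); a=np.linspace(0,2*np.pi,180); best=[]
    for i in np.arange(-24,25):
      for j in np.arange(-24,25):
        X=half*res+i+r*res*np.cos(a);Y=half*res+j+r*res*np.sin(a)
        xi,yi=X.round().astype(int),Y.round().astype(int)
        v=np.abs(gx[xi,yi]*np.cos(a)+gy[xi,yi]*np.sin(a)); best.append((np.minimum(v,8).mean(),c[0]-i/res,c[1]-j/res))
    return max(best)
for r,z in((.062,.085),(.054,.085),(.0395,.014),(.0335,.014)): print(r,circ('w1',(.494,.306),z,r))
E
python3 - <<'E'
E
```

```text
[[0.5045 0.3724 0.085 ]
 [0.5045 0.2505 0.085 ]
 [0.559  0.3109 0.085 ]
 [0.4432 0.3113 0.085 ]] [0.5045  0.31145 0.085  ] [0.5011 0.3111 0.085 ]
[[0.4995 0.3507 0.014 ]
 [0.4995 0.2728 0.014 ]
 [0.5365 0.312  0.014 ]
 [0.4615 0.3123 0.014 ]] [0.4995  0.31175 0.014  ] [0.499   0.31215 0.014  ]
0.062 (np.float64(3.5975202134695206), np.float64(0.4955), np.float64(0.3135))
0.054 (np.float64(7.173348816186058), np.float64(0.4975), np.float64(0.3125))
0.0395 (np.float64(4.562305832952556), np.float64(0.4975), np.float64(0.3125))
0.0335 (np.float64(5.557306772929633), np.float64(0.4975), np.float64(0.3135))
```

Request:
{"api": "jog_arm", "payload": {
  "motion": [
    {"offset":[4,52,30],"roll":0,"hand":40},
    {"offset":[4,52,70],"roll":0,"hand":40},
    {"offset":[4,52,110],"roll":0,"hand":40},
    {"offset":[4,52,140],"roll":0,"hand":40},
    {"offset":[4,52,165],"roll":0,"hand":40},
    {"offset":[4,52,180],"roll":0,"hand":40},
    {"offset":[4,52,190],"roll":0,"hand":40},
    {"offset":[4,52,190],"roll":0,"hand":40},
    {"offset":[4,52,190],"roll":0,"hand":40}
  ]
}}

```text
clock: 1.95
tool_pos: [0.4976, 0.255, 0.0707]
orientation: [180.0, 0.0, 0.1]
force: [0.3, 0.2, 0.3]
opening: 0.0401
```

Request:
{"api": "jog_arm", "payload": {
  "motion": [
    {"offset":[0,0,0],"roll":0,"hand":0},
    {"offset":[0,0,0],"roll":0,"hand":0},
    {"offset":[0,0,0],"roll":0,"hand":0},
    {"offset":[0,0,0],"roll":0,"hand":0},
    {"offset":[0,0,0],"roll":0,"hand":0},
    {"offset":[0,0,0],"roll":0,"hand":0},
    {"offset":[0,0,0],"roll":0,"hand":0},
    {"offset":[0,0,0],"roll":0,"hand":0},
    {"offset":[0,0,0],"roll":0,"hand":0},
    {"offset":[0,0,0],"roll":0,"hand":0}
  ]
}}

```text
clock: 2.78
tool_pos: [0.4981, 0.2546, 0.0711]
orientation: [-180.0, -0.1, 0.0]
force: [-1.0, 0.3, 5.7]
opening: 0.0076
```

Request:
{"api": "jog_arm", "payload": {
  "motion": [
    {"offset":[0,0,-15],"roll":0,"hand":0},
    {"offset":[0,0,-45],"roll":0,"hand":0},
    {"offset":[0,0,-80],"roll":0,"hand":0},
    {"offset":[10,20,-115],"roll":0,"hand":0},
    {"offset":[25,45,-140],"roll":0,"hand":0},
    {"offset":[40,75,-160],"roll":0,"hand":0},
    {"offset":[52,105,-160],"roll":0,"hand":0},
    {"offset":[60,125,-160],"roll":0,"hand":0},
    {"offset":[62,134,-160],"roll":0,"hand":0},
    {"offset":[62,134,-160],"roll":0,"hand":0},
    {"offset":[62,134,-160],"roll":0,"hand":0},
    {"offset":[62,134,-160],"roll":0,"hand":0}
  ]
}}

```text
clock: 3.78
tool_pos: [0.5591, 0.1206, 0.2299]
orientation: [180.0, 0.1, 0.0]
force: [-0.2, -1.1, -2.7]
opening: 0.0077
```

```bash
cat >> h.py <<'E'
def rect(name,c,z,half=.1,res=2000):
    s=np.load(f'pics/{name}.npz'); n=int(2*half*res)
    g=np.stack(np.meshgrid(c[0]+half-np.arange(n)/res,c[1]+half-np.arange(n)/res,indexing='ij'),-1)
    W=np.c_[g.reshape(-1,2),np.full(n*n,z)]; C=np.linalg.inv(s['cam_to_world'])
    uv=cv2.projectPoints(W@C[:3,:3].T+C[:3,3],np.zeros(3),np.zeros(3),s['K'],s['D'])[0].reshape(n,n,2).astype(np.float32)
    return cv2.remap(s['img'],uv[...,0],uv[...,1],cv2.INTER_LINEAR)
def circ(name,c,z,r,half=.13,res=2000,w=30):
    g=cv2.GaussianBlur(cv2.cvtColor(rect(name,c,z,half,res),cv2.COLOR_RGB2GRAY),(0,0),1.5).astype(float)
    gx,gy=np.gradient(g); a=np.linspace(0,2*np.pi,180); best=[]
    for i in np.arange(-w,w+1):
      for j in np.arange(-w,w+1):
        xi=(half*res+i+r*res*np.cos(a)).round().astype(int); yi=(half*res+j+r*res*np.sin(a)).round().astype(int)
        v=np.abs(gx[xi,yi]*np.cos(a)+gy[xi,yi]*np.sin(a)); best.append((np.minimum(v,8).mean(),c[0]-i/res,c[1]-j/res))
    return np.round(max(best),4)
E
python3 - <<'E'
from h import *
wrist('w2'); o=ctrl.get_obs(); print(o['clock'],o['tool_pos'],o['orientation'],o['opening'])
for r,z in((.091,.111),(.086,.111),(.0715,.030),(.0655,.030),(.086,.022)): print(r,circ('w2',(.617,-.014),z,r))
E
```

```text
3.8333 [0.55919444 0.12084566 0.23004581] [1.79982000e+02 5.34441702e-02 5.04245727e-02] 0.007735656646747754
0.091 [ 6.2178  0.624  -0.0125]
0.086 [ 7.7041  0.625  -0.0115]
0.0715 [ 5.5576  0.624  -0.006 ]
0.0655 [ 7.3372  0.6245 -0.011 ]
0.086 [ 5.8492  0.624  -0.013 ]
```

View pics/w2.png

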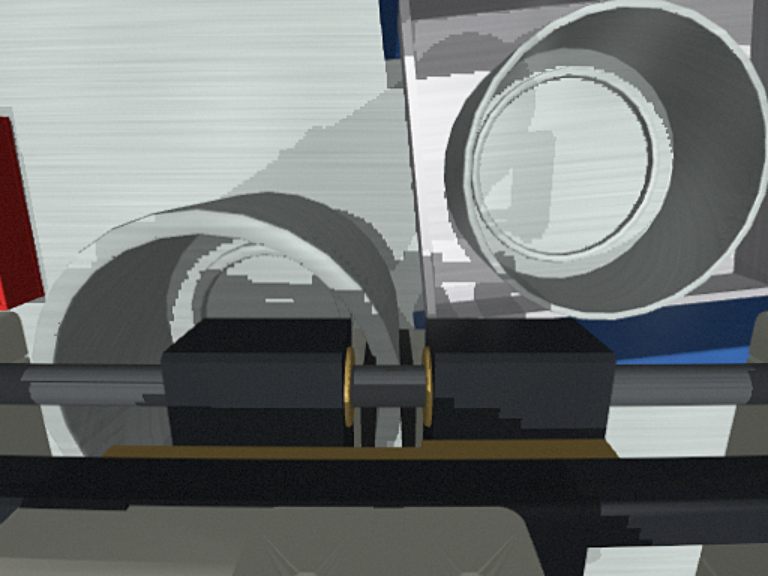

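The big pot's rim and floor ring are centred near (.6245,-.0115). The held middle pot looks level at lower left, so I'll check its tilt numerically.

Run:
```python
from h import *
for r,z in((.062,.244),(.054,.244),(.0395,.173),(.0335,.173)): print(r,circ('w2',(.559,.179),z,r))
off((.6245-.0005,-.0115-.058,.26),0)
```

```text
0.062 [3.6895 0.5545 0.177 ]
0.054 [3.9357 0.556  0.1765]
0.0395 [3.572 0.56  0.175]
0.0335 [3.3277 0.5725 0.1855]
offset mm [ 64.6 190.4 -30. ] yaw now [1.7998e+02 5.0000e-02 5.0000e-02]
roll rad 0.0009
```

Request:
{"api": "jog_arm", "payload": {
  "motion": [
    {"offset":[8,20,0],"roll":0,"hand":0},
    {"offset":[20,50,0],"roll":0,"hand":0},
    {"offset":[33,90,0],"roll":0,"hand":0},
    {"offset":[45,130,0],"roll":0,"hand":0},
    {"offset":[58,165,0],"roll":0,"hand":0},
    {"offset":[64,183,0],"roll":0,"hand":0},
    {"offset":[66,190,10],"roll":0,"hand":0},
    {"offset":[66,190,40],"roll":0,"hand":0},
    {"offset":[66,190,70],"roll":0,"hand":0},
    {"offset":[66,190,95],"roll":0,"hand":0},
    {"offset":[66,190,110],"roll":0,"hand":0},
    {"offset":[66,190,115],"roll":0,"hand":0},
    {"offset":[66,190,115],"roll":0,"hand":0}
  ]
}}

```text
clock: 4.92
tool_pos: [0.6247, -0.0688, 0.1137]
orientation: [180.0, 0.2, 0.1]
force: [-0.1, 0.2, -2.9]
opening: 0.0078
```

Run:
```python
from h import *
wrist('w3'); o=ctrl.get_obs(); p=o['tool_pos'];print(o['clock'],p,o['force'],o['opening'])
z=p[2]
for r in(.091,.086): print('big',r,circ('w3',(.6245,-.0115),.111,r,w=16))
for r in(.062,.054): print('mid',r,circ('w3',(.6245,-.0115),z+.0143,r,w=16))
for r in(.0395,.0335): print('midring',r,circ('w3',(.6245,-.0115),z-.057,r,w=16))
```

```text
4.9667 [ 0.62575549 -0.06887136  0.11538481] [ 0.51074646  0.01616248 -2.1411053 ] 0.007694251974692682
big 0.091 [ 3.7493  0.619  -0.0165]
big 0.086 [ 3.9846  0.6245 -0.013 ]
mid 0.062 [ 3.671   0.6195 -0.0155]
mid 0.054 [ 3.9713  0.6285 -0.0125]
midring 0.0395 [ 3.4199  0.6255 -0.0155]
midring 0.0335 [ 3.3193  0.625  -0.0095]
```

View pics/w3.png

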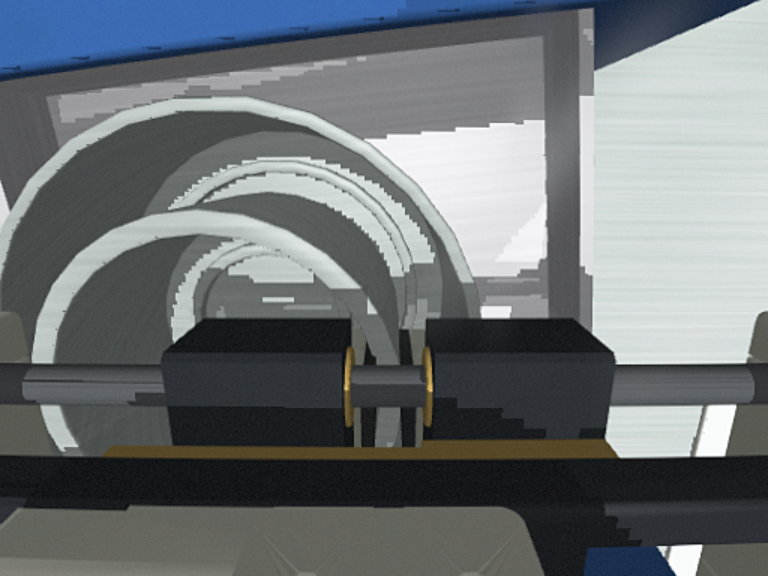

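The middle pot sits concentric just above the big pot's ring. I'll lower it slowly and watch the force.

Request:
{"api": "jog_arm", "payload": {
  "motion": [
    {"offset":[0,0,6],"roll":0,"hand":0},
    {"offset":[0,0,11],"roll":0,"hand":0},
    {"offset":[0,0,14],"roll":0,"hand":0},
    {"offset":[0,0,16],"roll":0,"hand":0},
    {"offset":[0,0,18],"roll":0,"hand":0},
    {"offset":[0,0,18],"roll":0,"hand":0}
  ]
}}

```text
clock: 5.47
tool_pos: [0.6259, -0.0698, 0.0975]
orientation: [-180.0, -0.0, 0.0]
force: [-0.0, 1.5, -2.6]
opening: 0.0077
```

Request:
{"api": "jog_arm", "payload": {
  "motion": [
    {"offset":[0,0,2],"roll":0,"hand":0},
    {"offset":[0,0,4],"roll":0,"hand":0},
    {"offset":[0,0,4],"roll":0,"hand":0}
  ]
}}

```text
clock: 5.72
tool_pos: [0.6259, -0.0698, 0.0934]
orientation: [-180.0, -0.0, 0.0]
force: [1.1, 0.0, -1.8]
opening: 0.0077
```

Request:
{"api": "jog_arm", "payload": {
  "motion": [
    {"offset":[0,0,1],"roll":0,"hand":0},
    {"offset":[0,0,1],"roll":0,"hand":10.5},
    {"offset":[0,0,1],"roll":0,"hand":10.5},
    {"offset":[0,0,1],"roll":0,"hand":10.5},
    {"offset":[0,0,-2],"roll":0,"hand":10.5},
    {"offset":[0,0,-10],"roll":0,"hand":10.5},
    {"offset":[0,0,-25],"roll":0,"hand":11},
    {"offset":[0,0,-55],"roll":0,"hand":20},
    {"offset":[0,0,-90],"roll":0,"hand":50},
    {"offset":[0,0,-125],"roll":0,"hand":87},
    {"offset":[-60,0,-160],"roll":0,"hand":87},
    {"offset":[-100,0,-170],"roll":0,"hand":87},
    {"offset":[-100,0,-170],"roll":0,"hand":87},
    {"offset":[-100,0,-170],"roll":0,"hand":87}
  ]
}}

```text
clock: 6.88
tool_pos: [0.5228, -0.0701, 0.2678]
orientation: [-179.9, -0.3, 0.0]
force: [-0.3, -0.2, -0.2]
opening: 0.0524
```

Run:
```python
from h import *
wrist('w4'); o=ctrl.get_obs(); p=o['tool_pos'];print(o['clock'],p,o['force'],o['opening'])
for r in(.091,.086): print('big',r,circ('w4',(.6245,-.0115),.111,r))
for r in(.062,.054): print('mid',r,circ('w4',(.6245,-.0115),.107,r), 'if on ring',circ('w4',(.6245,-.0115),.115,r))
for r in(.0395,.0335): print('midring',r,circ('w4',(.6245,-.0115),.036,r))
off((.494,-.319,.26),-90)
```

```text
6.9333 [ 0.52454829 -0.06988625  0.26680242] [ 0.74725838 -0.11179313 -0.13496775] 0.05598193289051677
big 0.091 [ 4.9466  0.6245 -0.0135]
big 0.086 [ 6.2639  0.6245 -0.013 ]
mid 0.062 [ 7.0016  0.621  -0.013 ] if on ring [ 6.3486  0.6185 -0.0185]
mid 0.054 [ 7.9747  0.6205 -0.014 ] if on ring [ 7.2563  0.6205 -0.015 ]
midring 0.0395 [ 6.9286  0.621  -0.0135]
midring 0.0335 [ 7.3116  0.6215 -0.012 ]
offset mm [-30.8 249.1   6.4] yaw now [-1.7994e+02 -2.9000e-01  4.0000e-02]
roll rad 1.5715
```

View pics/w4.png

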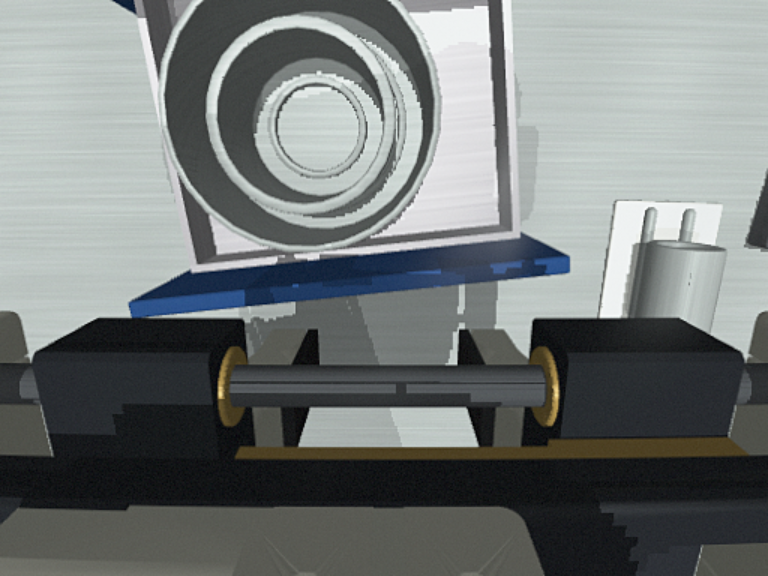

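The middle pot is down inside the big pot's ring, with rim and ring centres agreeing at (.621,-.013). Next I'll look at the small pot.

Request:
{"api": "jog_arm", "payload": {
  "motion": [
    {"offset":[-45,40,6],"roll":0,"hand":87},
    {"offset":[-45,80,6],"roll":0,"hand":87},
    {"offset":[-45,120,6],"roll":0,"hand":87},
    {"offset":[-45,160,6],"roll":0,"hand":87},
    {"offset":[-45,200,6],"roll":0,"hand":87},
    {"offset":[-45,235,6],"roll":0,"hand":87},
    {"offset":[-45,249,6],"roll":0,"hand":87},
    {"offset":[-45,249,6],"roll":0,"hand":87},
    {"offset":[-45,249,6],"roll":0,"hand":87}
  ]
}}

```text
clock: 7.68
tool_pos: [0.4807, -0.32, 0.2568]
orientation: [-180.0, 0.1, -0.1]
force: [-0.6, 0.4, 0.9]
opening: 0.0868
```

Run:
```python
from h import *
wrist('w5'); o=ctrl.get_obs(); p=o['tool_pos'];print(o['clock'],p,o['orientation'],o['joint_pos'].round(1),o['opening'])
```

```text
7.7333 [ 0.48082189 -0.31906006  0.25706486] [-1.79979219e+02  5.17982620e-02 -5.13384010e-02] [-14.2  10.7 -10.3  -0.  -69.1 104.1] 0.08689521424234066
```

View pics/w5.png

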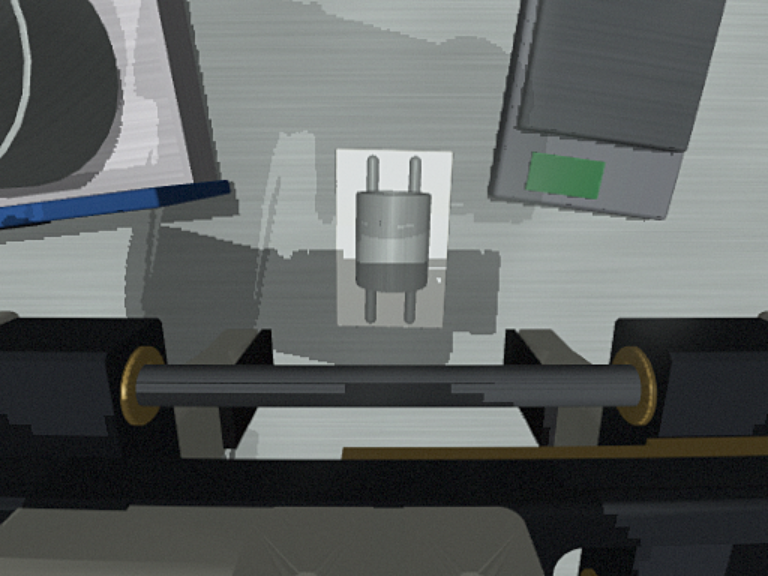

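The rack and the lying pot are at (393,240), axis along x. The mouth end isn't clear from here, so I'll zoom in on the earlier oblique view.

Run:
```python
from h import *
a=np.load('pics/w4.npz')['img'][128:222,395:505,::-1]; b=np.load('pics/w5.npz')['img'][95:225,220:310,::-1]
a=cv2.resize(a,(390,333),interpolation=cv2.INTER_CUBIC); b=cv2.resize(b,(360,520),interpolation=cv2.INTER_CUBIC)
c=np.zeros((520,750,3),np.uint8); c[:333,:390]=a; c[:,390:]=b; cv2.imwrite('pics/c1.png',cv2.convertScaleAbs(c,alpha=1.2))
print(at('w5',[(393,192),(393,288),(355,240),(430,240),(372,157),(415,157),(371,320),(409,320)],[.06,.06,.038,.038,.013,.013,.013,.013]))
print(at('w5',[(337,150),(452,153),(337,324),(443,327)],.006))
```

```text
[[ 0.5291 -0.3239  0.06  ]
 [ 0.4548 -0.3239  0.06  ]
 [ 0.4893 -0.2932  0.038 ]
 [ 0.4892 -0.3543  0.038 ]
 [ 0.5549 -0.3069  0.013 ]
 [ 0.5548 -0.3426  0.013 ]
 [ 0.4115 -0.3044  0.013 ]
 [ 0.4114 -0.3391  0.013 ]]
[[ 0.5608 -0.2771  0.006 ]
 [ 0.5582 -0.3743  0.006 ]
 [ 0.4051 -0.2724  0.006 ]
 [ 0.4019 -0.3712  0.006 ]]
```

View pics/c1.png

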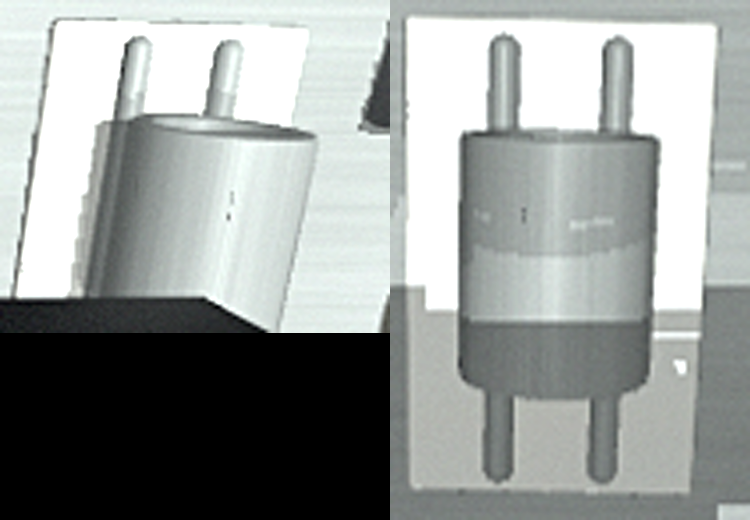

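The pot's +x end shows an open rim, so that end is the mouth. It is at x≈.529, the axis is at y≈-.3235 and the yaw is about -1.4°. I'll grip about 17 mm from the mouth and see whether the pot swings when lifted.

Request:
{"api": "jog_arm", "payload": {
  "motion": [
    {"offset":[31,5,30],"roll":0.024,"hand":78},
    {"offset":[31,5,70],"roll":0.024,"hand":78},
    {"offset":[31,5,110],"roll":0.024,"hand":78},
    {"offset":[31,5,150],"roll":0.024,"hand":78},
    {"offset":[31,5,185],"roll":0.024,"hand":78},
    {"offset":[31,5,210],"roll":0.024,"hand":78},
    {"offset":[31,5,222],"roll":0.024,"hand":78},
    {"offset":[31,5,227],"roll":0.024,"hand":78},
    {"offset":[31,5,227],"roll":0.024,"hand":40},
    {"offset":[31,5,227],"roll":0.024,"hand":40},
    {"offset":[31,5,227],"roll":0.024,"hand":40},
    {"offset":[31,5,227],"roll":0.024,"hand":40},
    {"offset":[31,5,227],"roll":0.024,"hand":40},
    {"offset":[31,5,227],"roll":0.024,"hand":40}
  ]
}}

```text
clock: 8.9
tool_pos: [0.513, -0.324, 0.0321]
orientation: [180.0, -0.2, -1.3]
force: [1.0, 2.6, 7.0]
opening: 0.0602
```

Request:
{"api": "jog_arm", "payload": {
  "motion": [
    {"offset":[0,0,-5],"roll":0,"hand":40},
    {"offset":[0,0,-15],"roll":0,"hand":40},
    {"offset":[0,0,-35],"roll":0,"hand":40},
    {"offset":[0,0,-65],"roll":0,"hand":40},
    {"offset":[0,0,-95],"roll":0,"hand":40},
    {"offset":[0,0,-120],"roll":0,"hand":40},
    {"offset":[0,0,-130],"roll":0,"hand":40},
    {"offset":[0,0,-130],"roll":0,"hand":40}
  ]
}}

```text
clock: 9.57
tool_pos: [0.5129, -0.3244, 0.1639]
orientation: [179.9, -0.3, -1.4]
force: [-0.5, 0.5, -1.6]
opening: 0.0604
```

Run:
```python
from h import *
s=wrist('w6'); o=ctrl.get_obs(); print(o['clock'],o['tool_pos'],o['orientation'],o['joint_pos'].round(1),o['opening'],o['force'],o['moment'])
t=cams.snapshot('top'); np.savez('pics/t6.npz',**t)
a=cv2.resize(s['img'][150:384,120:400,::-1],(560,468)); b=cv2.resize(t['img'][180:270,295:355,::-1],(240,360),interpolation=cv2.INTER_CUBIC)
c=np.zeros((468,800,3),np.uint8); c[:,:560]=a; c[:360,560:]=b; cv2.imwrite('pics/c2.png',c)
```

```text
9.6167 [ 0.51189619 -0.32380352  0.16152483] [ 1.79993962e+02 -1.21352863e-01 -1.38575257e+00] [-13.9  17.4 -14.4  -0.  -58.1 102.5] 0.06034374769101684 [ 0.46209441  0.1590748  -2.86093075] [-0.01400378 -0.04246836 -0.00129618]
```

View pics/c2.png

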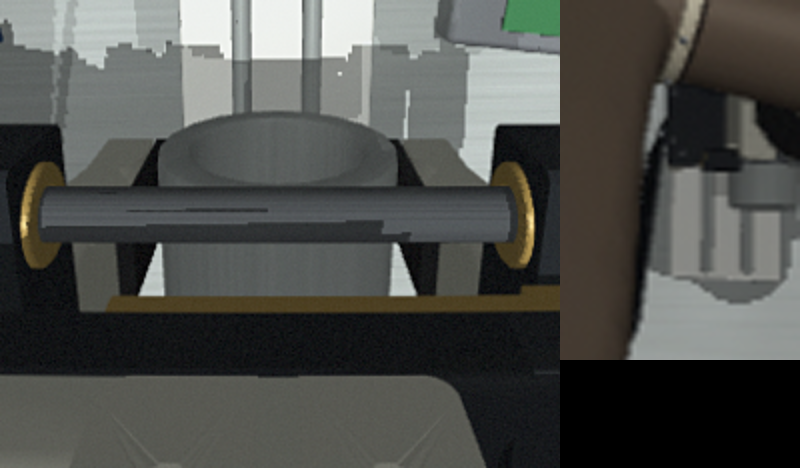

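It is held near the mouth, and the open mouth shows at crop (278,112–185), orig rows 206 and below. I'll estimate the tilt by projecting models.

```bash
cat >> h.py <<'E'
def proj(name,W):
    s=np.load(f'pics/{name}.npz'); C=np.linalg.inv(s['cam_to_world']); W=np.atleast_2d(W)
    return cv2.projectPoints(W@C[:3,:3].T+C[:3,3],np.zeros(3),np.zeros(3),s['K'],s['D'])[0].reshape(-1,2)
def pot(O,d,th,fx):  # grasp point O, distance d to mouth, tilt th from level (mouth up), fx: level direction foot->mouth
    th=np.radians(th); ax=np.cos(th)*np.array(fx)+np.sin(th)*np.array([0,0,1.]); s=np.cross([0,0,1.],fx); n=np.cross(ax,s)
    a=np.linspace(0,2*np.pi,73)[:,None]; c=lambda r,t: np.array(O)+ax*t+r*(np.cos(a)*s+np.sin(a)*n)
    return c(.03,d),c(.022,d),c(.03,d-.075)
E
python3 - <<'E'
from h import *
T=np.load('pics/w6.npz')['cam_to_world']; O=np.array([.512,-.3238,.1695])
for th in range(-10,91,10):
    q=[proj('w6',c) for c in pot(O,.017,th,(1,-.024,0))]
    print(th,*[np.r_[x.min(0),x.max(0)].round(0) for x in q])
E
```

```text
-10 [197. 209. 317. 231.] [213. 211. 301. 227.] [200. 327. 314. 401.]
0 [196. 202. 319. 246.] [212. 206. 302. 238.] [203. 311. 311. 392.]
10 [195. 196. 320. 261.] [212. 202. 303. 249.] [206. 294. 308. 380.]
20 [194. 190. 321. 277.] [211. 199. 303. 261.] [209. 278. 306. 366.]
30 [193. 186. 321. 290.] [210. 197. 304. 273.] [211. 261. 304. 351.]
40 [192. 184. 322. 302.] [210. 197. 305. 283.] [212. 245. 302. 335.]
50 [192. 184. 322. 312.] [209. 198. 305. 292.] [214. 229. 301. 319.]
60 [192. 186. 323. 319.] [209. 202. 305. 299.] [214. 214. 300. 302.]
70 [191. 190. 323. 323.] [209. 207. 305. 305.] [215. 199. 300. 285.]
80 [191. 196. 323. 324.] [209. 214. 305. 308.] [215. 185. 300. 269.]
90 [192. 205. 323. 323.] [209. 223. 305. 309.] [214. 171. 300. 253.]
```

The pot stays level, so it doesn't swing. I'll rotate it in the pads by pushing the lower edge of its foot against the end of the rack plate (x≈.5595) while rising on an arc. Then I'll press the foot flat on the bench.

Request:
{"api": "jog_arm", "payload": {
  "motion": [
    {"offset":[40,0,0],"roll":0,"hand":40},
    {"offset":[80,0,0],"roll":0,"hand":40},
    {"offset":[105,0,10],"roll":0,"hand":40},
    {"offset":[114,0,45],"roll":0,"hand":40},
    {"offset":[114,0,80],"roll":0,"hand":40},
    {"offset":[114,0,110],"roll":0,"hand":40},
    {"offset":[114,0,125],"roll":0,"hand":40},
    {"offset":[114,0,132],"roll":0,"hand":40},
    {"offset":[114,0,132],"roll":0,"hand":40},
    {"offset":[114,0,132],"roll":0,"hand":40}
  ]
}}

```text
clock: 10.5
tool_pos: [0.6245, -0.3261, 0.0266]
orientation: [-180.0, 0.2, -1.4]
force: [0.2, -0.4, -1.4]
opening: 0.0602
```

Request:
{"api": "jog_arm", "payload": {
  "motion": [
    {"offset":[-4,0,3],"roll":0,"hand":40},
    {"offset":[-8,0,3],"roll":0,"hand":40},
    {"offset":[-11,0,0],"roll":0,"hand":40},
    {"offset":[-15,0,-6],"roll":0,"hand":40},
    {"offset":[-18,0,-10],"roll":0,"hand":40},
    {"offset":[-22,0,-14],"roll":0,"hand":40},
    {"offset":[-26,0,-18],"roll":0,"hand":40},
    {"offset":[-30,0,-21],"roll":0,"hand":40},
    {"offset":[-30,0,-21],"roll":0,"hand":40}
  ]
}}

```text
clock: 11.25
tool_pos: [0.6, -0.3267, 0.0527]
orientation: [179.8, -0.6, -1.3]
force: [8.5, 0.4, 4.5]
opening: 0.0602
```

```bash
cat >> h.py <<'E'
def tilt(name,save=True,lo=-20,hi=111):
    s=wrist(name); T=s['cam_to_world']; t=tool(); O=t[:3,3]+t[:3,:3]@[0,0,-.008]; fx=t[:3,0]*[1,1,0]
    g=cv2.GaussianBlur(cv2.cvtColor(s['img'],cv2.COLOR_RGB2GRAY),(0,0),1).astype(np.float32)
    gy,gx=np.gradient(g); res=[]
    for th in range(lo,hi,3):
        for d in np.arange(.008,.027,.002):
            v=[]
            for c in pot(O,d,th,fx)[:2]:
                uv=proj(name,c); tg=np.gradient(uv,axis=0); n=np.c_[-tg[:,1],tg[:,0]]; n/=np.linalg.norm(n,axis=1,keepdims=True)+1e-6
                m=uv.astype(np.float32)[None]; G=np.abs(cv2.remap(gx,m,None,1)[0]*n[:,0]+cv2.remap(gy,m,None,1)[0]*n[:,1])
                v.append(np.minimum(G[uv[:,1]<240],10).mean() if (uv[:,1]<240).sum()>8 else 0)
            res.append((np.mean(v),th,d))
    res=sorted(res)[::-1][:5]; o=ctrl.get_obs(); print(o['clock'],o['tool_pos'].round(4),o['force'].round(1),o['opening'].round(4)); [print(np.round(r,3)) for r in res]
E
sed -i 's/(lo,hi,3)/(lo,hi,3)/' h.py
python3 - <<'E'
from h import *
tilt('w7')
E
```

```text
Traceback (most recent call last):
  File "h.py", line 54, in tilt
    res=sorted(res)[::-1][:5]; o=ctrl.get_obs(); print(o['clock'],o['tool_pos'].round(4),o['force'].round(1),o['opening'].round(4)); [print(np.round(r,3)) for r in res]
                                                                                                             ^^^^^^^^^^^^^^^^^^
AttributeError: 'float' object has no attribute 'round'
```

```bash
sed -i "s/,o\['opening'\].round(4)//" h.py
python3 - <<'E'
from h import *
import h
np.savez('pics/w6b.npz',**np.load('pics/w6.npz'))
tilt('w8')
a=np.load('pics/w8.npz')['img'][120:340,100:420,::-1]; b=np.load('pics/w6.npz')['img'][120:340,100:420,::-1]
cv2.imwrite('pics/c3.png',cv2.resize(np.hstack([b,a]),(800,275)))
E
```

```text
11.35 [ 0.6003 -0.3267  0.0524] [ 9.  -0.6  6. ]
[  6.084 -17.      0.024]
[5.463e+00 4.000e+01 1.800e-02]
[5.38e+00 6.40e+01 2.60e-02]
[5.379e+00 3.700e+01 1.800e-02]
[5.348e+00 5.200e+01 2.000e-02]
```

View pics/c3.png

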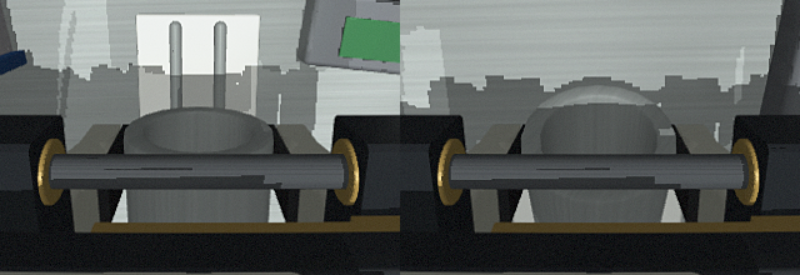

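The pot is tilting mouth-up, now about 35–40°. I'll continue the arc to about 70°.

Request:
{"api": "jog_arm", "payload": {
  "motion": [
    {"offset":[-5,0,-4],"roll":0,"hand":40},
    {"offset":[-9,0,-6],"roll":0,"hand":40},
    {"offset":[-14,0,-8],"roll":0,"hand":40},
    {"offset":[-19,0,-10],"roll":0,"hand":40},
    {"offset":[-24,0,-11],"roll":0,"hand":40},
    {"offset":[-28,0,-11],"roll":0,"hand":40},
    {"offset":[-32,0,-11],"roll":0,"hand":40},
    {"offset":[-36,0,-11],"roll":0,"hand":40},
    {"offset":[-39,0,-10],"roll":0,"hand":40},
    {"offset":[-39,0,-10],"roll":0,"hand":40}
  ]
}}

```text
clock: 12.18
tool_pos: [0.564, -0.3263, 0.065]
orientation: [179.7, -0.9, -1.2]
force: [9.1, 3.3, 18.0]
opening: 0.0602
```

Run:
```python
from h import *
tilt('w9',lo=30)
```

```text
12.2333 [ 0.564  -0.3263  0.0649] [ 8.9  4.2 18.2]
[8.658e+00 4.800e+01 1.800e-02]
[8.502e+00 4.500e+01 1.800e-02]
[8.461e+00 5.400e+01 2.000e-02]
[8.445e+00 5.100e+01 1.800e-02]
[8.347e+00 4.200e+01 1.800e-02]
```

Request:
{"api": "jog_arm", "payload": {
  "motion": [
    {"offset":[-5,0,0],"roll":0,"hand":40},
    {"offset":[-10,0,0],"roll":0,"hand":40},
    {"offset":[-15,0,0],"roll":0,"hand":40},
    {"offset":[-20,0,0],"roll":0,"hand":40},
    {"offset":[-25,0,1],"roll":0,"hand":40},
    {"offset":[-30,0,1],"roll":0,"hand":40},
    {"offset":[-35,0,2],"roll":0,"hand":40},
    {"offset":[-40,0,2],"roll":0,"hand":40},
    {"offset":[-40,0,2],"roll":0,"hand":40}
  ]
}}

```text
clock: 12.98
tool_pos: [0.5209, -0.3254, 0.0608]
orientation: [179.8, -0.6, -1.3]
force: [4.5, -0.9, 10.6]
opening: 0.0599
```

Run:
```python
from h import *
tilt('w10',lo=30)
a=np.load('pics/w10.npz')['img'][120:340,100:420,::-1]; b=np.load('pics/w9.npz')['img'][120:340,100:420,::-1]
cv2.imwrite('pics/c4.png',cv2.resize(np.hstack([b,a]),(800,275)))
```

```text
13.0333 [ 0.5209 -0.3254  0.0607] [ 3.9 -0.2 11.6]
[7.564e+00 8.100e+01 1.400e-02]
[7.557e+00 8.100e+01 1.200e-02]
[7.464e+00 7.800e+01 2.400e-02]
[7.258e+00 7.800e+01 2.600e-02]
[7.196e+00 8.100e+01 1.000e-02]
```

View pics/c4.png

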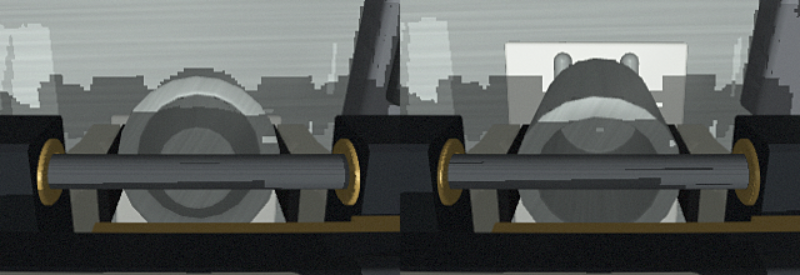

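Run:
```python
from h import *
t=tool(); O=t[:3,3]+t[:3,:3]@[0,0,-.008]; fx=t[:3,0]*[1,1,0]
for d in (.012,.015,.018,.021):
  for th in (75,80,85,90,95,100):
    q=[proj('w10',c) for c in pot(O,d,th,fx)]; print(d,th,[round(x[:,1].min()) for x in q],[round(q[2][:,0].min()),round(q[2][:,0].max())],[round(q[0][:,0].min()),round(q[0][:,0].max())])
```

```text
0.012 75 [192, 209, 192] [216, 300] [194, 323]
0.012 80 [195, 212, 184] [216, 300] [194, 323]
0.012 85 [198, 215, 177] [216, 300] [194, 323]
0.012 90 [201, 219, 170] [215, 301] [194, 323]
0.012 95 [206, 222, 162] [215, 301] [194, 323]
0.012 100 [210, 227, 156] [215, 301] [194, 323]
0.015 75 [192, 210, 192] [215, 301] [192, 324]
0.015 80 [195, 213, 185] [215, 301] [192, 324]
0.015 85 [199, 217, 177] [215, 301] [192, 324]
0.015 90 [203, 221, 170] [215, 301] [192, 324]
0.015 95 [208, 225, 164] [215, 301] [193, 324]
0.015 100 [214, 230, 157] [214, 302] [193, 324]
0.018 75 [192, 210, 192] [215, 301] [191, 326]
0.018 80 [196, 214, 185] [215, 301] [191, 326]
0.018 85 [200, 218, 178] [215, 301] [191, 326]
0.018 90 [205, 223, 171] [214, 302] [191, 326]
0.018 95 [211, 229, 165] [214, 302] [191, 325]
0.018 100 [218, 234, 158] [214, 302] [191, 325]
0.021 75 [192, 210, 192] [214, 302] [189, 327]
0.021 80 [197, 215, 185] [214, 302] [189, 327]
0.021 85 [202, 220, 179] [214, 302] [190, 327]
0.021 90 [208, 226, 172] [214, 302] [190, 327]
0.021 95 [214, 232, 166] [213, 303] [190, 327]
0.021 100 [221, 238, 160] [213, 303] [190, 327]
```

The pot now stands close to upright on the bars, within about ±8°. I'll release it so it settles, back off upward and measure the mouth.

Request:
{"api": "jog_arm", "payload": {
  "motion": [
    {"offset":[0,0,1],"roll":0,"hand":40},
    {"offset":[0,0,2],"roll":0,"hand":40},
    {"offset":[0,0,2],"roll":0,"hand":62},
    {"offset":[0,0,2],"roll":0,"hand":64},
    {"offset":[0,0,2],"roll":0,"hand":70},
    {"offset":[0,0,2],"roll":0,"hand":76},
    {"offset":[0,0,2],"roll":0,"hand":76},
    {"offset":[0,0,-15],"roll":0,"hand":76},
    {"offset":[0,0,-50],"roll":0,"hand":76},
    {"offset":[0,0,-90],"roll":0,"hand":76},
    {"offset":[-10,0,-130],"roll":0,"hand":76},
    {"offset":[-20,0,-170],"roll":0,"hand":76},
    {"offset":[-30,0,-195],"roll":0,"hand":76},
    {"offset":[-30,0,-200],"roll":0,"hand":76},
    {"offset":[-30,0,-200],"roll":0,"hand":76},
    {"offset":[-30,0,-200],"roll":0,"hand":76}
  ]
}}

```text
clock: 14.37
tool_pos: [0.4865, -0.323, 0.2567]
orientation: [-180.0, 0.0, -1.4]
force: [-0.3, 0.1, -1.1]
opening: 0.076
```

Run:
```python
from h import *
wrist('w11'); o=ctrl.get_obs(); print(o['clock'],o['tool_pos'],o['opening'])
for r,z in((.030,.088),(.022,.088),(.022,.019)): print(r,circ('w11',(.52,-.3255),z,r,half=.08,w=40))
a=np.load('pics/w11.npz')['img'][:240,120:400,::-1]
cv2.imwrite('pics/c5.png',cv2.resize(a,(560,480)))
```

```text
14.4167 [ 0.48622666 -0.32283828  0.2558304 ] 0.07572566419821608
0.03 [ 7.1198  0.5255 -0.3255]
0.022 [ 8.      0.5255 -0.325 ]
0.022 [ 7.3312  0.5245 -0.325 ]
```

View pics/c5.png

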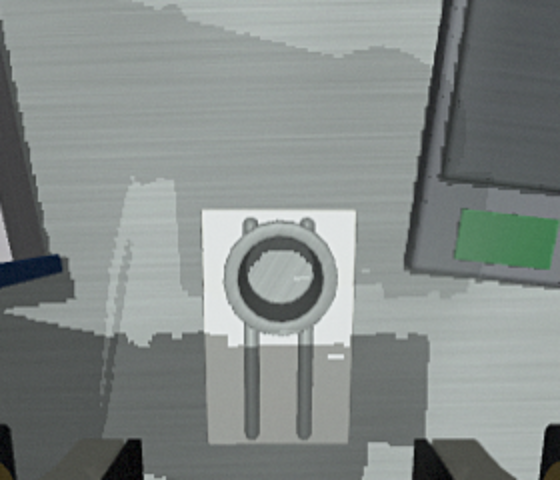

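The small pot stands upright at (.525,-.325), mouth up. I'll regrip it shallowly across its rim and carry it over.

Request:
{"api": "jog_arm", "payload": {
  "motion": [
    {"offset":[39,1,20],"roll":0,"hand":76},
    {"offset":[39,1,60],"roll":0,"hand":76},
    {"offset":[39,1,100],"roll":0,"hand":76},
    {"offset":[39,1,135],"roll":0,"hand":76},
    {"offset":[39,1,158],"roll":0,"hand":76},
    {"offset":[39,1,169],"roll":0,"hand":76},
    {"offset":[39,1,169],"roll":0,"hand":76},
    {"offset":[39,1,169],"roll":0,"hand":40},
    {"offset":[39,1,169],"roll":0,"hand":40},
    {"offset":[39,1,169],"roll":0,"hand":40},
    {"offset":[39,1,169],"roll":0,"hand":40},
    {"offset":[39,1,169],"roll":0,"hand":40},
    {"offset":[39,1,169],"roll":0,"hand":40}
  ]
}}

```text
clock: 15.5
tool_pos: [0.5269, -0.3254, 0.0903]
orientation: [179.9, -0.2, -1.3]
force: [0.2, 0.9, 6.6]
opening: 0.0589
```

Request:
{"api": "jog_arm", "payload": {
  "motion": [
    {"offset":[0,0,-5],"roll":0,"hand":40},
    {"offset":[0,0,-20],"roll":0,"hand":40},
    {"offset":[0,0,-50],"roll":0,"hand":40},
    {"offset":[0,0,-90],"roll":0,"hand":40},
    {"offset":[0,-20,-125],"roll":0,"hand":40},
    {"offset":[0,-50,-155],"roll":0,"hand":40},
    {"offset":[-5,-85,-180],"roll":0,"hand":40},
    {"offset":[-5,-120,-183],"roll":0,"hand":40},
    {"offset":[-5,-160,-183],"roll":0,"hand":40},
    {"offset":[-5,-200,-183],"roll":0,"hand":40},
    {"offset":[-5,-235,-183],"roll":0,"hand":40},
    {"offset":[-5,-265,-183],"roll":0,"hand":40},
    {"offset":[-5,-285,-183],"roll":-0.024,"hand":40},
    {"offset":[-5,-295,-183],"roll":-0.024,"hand":40},
    {"offset":[-5,-295,-183],"roll":-0.024,"hand":40},
    {"offset":[-5,-295,-183],"roll":-0.024,"hand":40}
  ]
}}

```text
clock: 16.83
tool_pos: [0.5275, -0.0301, 0.2716]
orientation: [180.0, 0.0, 0.0]
force: [0.0, -0.6, -0.9]
opening: 0.0594
```

Run:
```python
from h import *
wrist('w12'); o=ctrl.get_obs(); p=o['tool_pos'];print(o['clock'],p,o['orientation'],o['opening'],o['force'])
for r in(.091,.086): print('big',r,circ('w12',(.6245,-.0115),.111,r))
for r in(.062,.054): print('mid',r,circ('w12',(.6245,-.0115),.107,r))
for r in(.0395,.0335): print('midring',r,circ('w12',(.6245,-.0115),.036,r))
for r in(.03,.022): print('small rim',r,circ('w12',p[:2],p[2]+.001,r,half=.08,w=20))
s=np.load('pics/w12.npz')
```

```text
16.8833 [ 0.52750745 -0.03062246  0.27152852] [ 1.79988397e+02  2.44682224e-02 -7.41597766e-03] 0.05915978669775679 [-0.16319036 -0.50248934 -1.06053843]
big 0.091 [ 4.8334  0.6245 -0.013 ]
big 0.086 [ 6.3212  0.6245 -0.0125]
mid 0.062 [ 7.3599  0.621  -0.013 ]
mid 0.054 [ 8.      0.622  -0.0125]
midring 0.0395 [ 7.6085  0.621  -0.013 ]
midring 0.0335 [ 7.4852  0.623  -0.0125]
small rim 0.03 [ 4.416   0.525  -0.0301]
small rim 0.022 [ 4.5865  0.5275 -0.0301]
```

Request:
{"api": "jog_arm", "payload": {
  "motion": [
    {"offset":[20,-4,0],"roll":0,"hand":40},
    {"offset":[50,-9,0],"roll":0,"hand":40},
    {"offset":[80,-14,0],"roll":0,"hand":40},
    {"offset":[95,-17,15],"roll":0,"hand":40},
    {"offset":[95,-17,40],"roll":0,"hand":40},
    {"offset":[95,-17,65],"roll":0,"hand":40},
    {"offset":[95,-17,75],"roll":0,"hand":40},
    {"offset":[95,-17,75],"roll":0,"hand":40},
    {"offset":[95,-17,75],"roll":0,"hand":40}
  ]
}}

```text
clock: 17.63
tool_pos: [0.6229, -0.0142, 0.197]
orientation: [180.0, 0.0, -0.0]
force: [-0.7, 0.5, -1.9]
opening: 0.0589
```

Run:
```python
from h import *
wrist('w13'); o=ctrl.get_obs(); p=o['tool_pos'];print(o['clock'],p,o['orientation'],o['opening'],o['force'])
for r in(.091,.086): print('big',r,circ('w13',(.6245,-.0115),.111,r,w=20))
for r in(.062,.054): print('mid',r,circ('w13',(.6215,-.0125),.107,r,w=20))
for r in(.03,.022): print('small rim',r,circ('w13',p[:2],p[2]-.001,r,half=.08,w=14))
```

```text
17.6833 [ 0.62346908 -0.01381082  0.19803309] [ 1.79980351e+02 -9.38331089e-02 -1.62793966e-02] 0.05929232516191957 [ 0.27423324 -0.13391646 -1.21587622]
big 0.091 [ 5.1873  0.6245 -0.013 ]
big 0.086 [ 5.8064  0.626  -0.013 ]
mid 0.062 [ 4.3244  0.6225 -0.013 ]
mid 0.054 [ 5.6303  0.622  -0.013 ]
small rim 0.03 [ 5.3904  0.6205 -0.0143]
small rim 0.022 [ 4.8109  0.622  -0.0143]
```

Request:
{"api": "jog_arm", "payload": {
  "motion": [
    {"offset":[0.5,-1,20],"roll":0,"hand":40},
    {"offset":[0.5,-1,45],"roll":0,"hand":40},
    {"offset":[0.5,-1,65],"roll":0,"hand":40},
    {"offset":[0.5,-1,76],"roll":0,"hand":40},
    {"offset":[0.5,-1,80],"roll":0,"hand":40},
    {"offset":[0.5,-1,83],"roll":0,"hand":40},
    {"offset":[0.5,-1,85],"roll":0,"hand":40},
    {"offset":[0.5,-1,87],"roll":0,"hand":40},
    {"offset":[0.5,-1,88],"roll":0,"hand":40},
    {"offset":[0.5,-1,88],"roll":0,"hand":40}
  ]
}}

```text
clock: 18.52
tool_pos: [0.6235, -0.012, 0.1091]
orientation: [-180.0, -0.1, 0.0]
force: [0.1, 0.0, -2.5]
opening: 0.0596
```

Request:
{"api": "jog_arm", "payload": {
  "motion": [
    {"offset":[0,0,1],"roll":0,"hand":40},
    {"offset":[0,0,2],"roll":0,"hand":40},
    {"offset":[0,0,3],"roll":0,"hand":40},
    {"offset":[0,0,3],"roll":0,"hand":40}
  ]
}}

```text
clock: 18.85
tool_pos: [0.6232, -0.0121, 0.1055]
orientation: [180.0, 0.0, 0.0]
force: [-0.2, 0.2, -1.5]
opening: 0.0591
```

Request:
{"api": "jog_arm", "payload": {
  "motion": [
    {"offset":[0,0,1],"roll":0,"hand":40},
    {"offset":[0,0,2],"roll":0,"hand":40},
    {"offset":[0,0,2],"roll":0,"hand":40}
  ]
}}

```text
clock: 19.1
tool_pos: [0.6248, -0.0118, 0.1053]
orientation: [-180.0, -0.2, 0.1]
force: [-0.2, 1.3, 7.2]
opening: 0.0592
```

Contact is at TCP z .105, where the home height was predicted (on the ring it would be .113). I'll release with a small opening and withdraw.

Request:
{"api": "jog_arm", "payload": {
  "motion": [
    {"offset":[0,0,-1],"roll":0,"hand":62.5},
    {"offset":[0,0,-1],"roll":0,"hand":62.5},
    {"offset":[0,0,-1],"roll":0,"hand":62.5},
    {"offset":[0,0,-4],"roll":0,"hand":62.5},
    {"offset":[0,0,-12],"roll":0,"hand":62.5},
    {"offset":[0,0,-35],"roll":0,"hand":64},
    {"offset":[0,0,-75],"roll":0,"hand":70},
    {"offset":[-30,0,-115],"roll":0,"hand":70},
    {"offset":[-65,0,-150],"roll":0,"hand":70},
    {"offset":[-95,0,-165],"roll":0,"hand":70},
    {"offset":[-95,0,-165],"roll":0,"hand":70},
    {"offset":[-95,0,-165],"roll":0,"hand":70}
  ]
}}

```text
clock: 20.1
tool_pos: [0.5275, -0.012, 0.2723]
orientation: [-179.9, -0.3, 0.1]
force: [0.2, -0.7, 0.0]
opening: 0.0701
```

Run:
```python
from h import *
wrist('w14'); o=ctrl.get_obs(); p=o['tool_pos'];print(o['clock'],p,o['orientation'],o['opening'],o['force'])
for r in(.091,.086): print('big',r,circ('w14',(.6245,-.0115),.111,r))
for r in(.062,.054): print('mid',r,circ('w14',(.6215,-.0125),.107,r))
for z in(.103,.111):
  for r in(.03,.022): print('small rim',z,r,circ('w14',(.6215,-.0125),z,r))
print('small floor',circ('w14',(.6215,-.0125),.034,.022))
# panel outer top edge: blue mask extents, lower (near) border per column
s=np.load('pics/w14.npz'); hsv=cv2.cvtColor(s['img'],cv2.COLOR_RGB2HSV)
m=((hsv[...,0]>100)&(hsv[...,0]<125)&(hsv[...,1]>140)).astype(np.uint8); m[:100]=0
n,l,st,c=cv2.connectedComponentsWithStats(m); i=1+np.argmax(st[1:,4]); print(st[i])
k=np.argwhere(l==i); cols=np.unique(k[:,1])[10:-10:30]
top=[(c,k[k[:,1]==c,0].min()) for c in cols]
print(ray(s['K'],s['D'],s['cam_to_world'],top,np.full(len(top),.138)).round(4)[:,:2])
```

```text
20.15 [ 0.52813075 -0.01195947  0.27047078] [-1.79926068e+02 -2.03343086e-01  4.38327956e-02] 0.07016289285745055 [ 0.21712174  1.35192774 -1.36306269]
big 0.091 [ 5.0648  0.6265 -0.0125]
big 0.086 [ 6.4812  0.626  -0.0125]
mid 0.062 [ 7.1231  0.6225 -0.0125]
mid 0.054 [ 8.      0.624  -0.0125]
small rim 0.103 0.03 [ 6.7573  0.623  -0.0115]
small rim 0.103 0.022 [ 7.9053  0.6215 -0.012 ]
small rim 0.111 0.03 [ 6.1254  0.6225 -0.012 ]
small rim 0.111 0.022 [ 7.9759  0.621  -0.012 ]
small floor [ 7.1304  0.6215 -0.012 ]
[ 147  173  147   40 3265]
[[ 0.5167  0.0867]
 [ 0.5287  0.0567]
 [ 0.5317  0.0277]
 [ 0.5347 -0.001 ]
 [ 0.5376 -0.0295]]
```

All three pots are nested, with rim and floor centres within about 4 mm. Now the drawer: the panel runs at yaw ≈ +5.9° with its outer face at x≈.52. I'll close the fingers and come down in front of it.

Request:
{"api": "jog_arm", "payload": {
  "motion": [
    {"offset":[-25,16,0],"roll":-0.05,"hand":0},
    {"offset":[-52,33,0],"roll":-0.103,"hand":0},
    {"offset":[-54,33,30],"roll":-0.103,"hand":0},
    {"offset":[-54,33,70],"roll":-0.103,"hand":0},
    {"offset":[-54,33,110],"roll":-0.103,"hand":0},
    {"offset":[-54,33,145],"roll":-0.103,"hand":0},
    {"offset":[-54,33,162],"roll":-0.103,"hand":0},
    {"offset":[-54,33,166],"roll":-0.103,"hand":0},
    {"offset":[-54,33,166],"roll":-0.103,"hand":0},
    {"offset":[-54,33,166],"roll":-0.103,"hand":0}
  ]
}}

```text
clock: 20.98
tool_pos: [0.4751, -0.0451, 0.1028]
orientation: [180.0, 0.0, 5.9]
force: [0.1, 0.3, -0.4]
opening: 0.0085
```

Request:
{"api": "jog_arm", "payload": {
  "motion": [
    {"offset":[5,0,0],"roll":0,"hand":0},
    {"offset":[10,0,0],"roll":0,"hand":0},
    {"offset":[15,0,0],"roll":0,"hand":0},
    {"offset":[20,0,0],"roll":0,"hand":0},
    {"offset":[25,0,0],"roll":0,"hand":0},
    {"offset":[30,0,0],"roll":0,"hand":0},
    {"offset":[35,0,0],"roll":0,"hand":0},
    {"offset":[40,0,0],"roll":0,"hand":0},
    {"offset":[45,0,0],"roll":0,"hand":0},
    {"offset":[50,0,0],"roll":0,"hand":0},
    {"offset":[56,0,0],"roll":0,"hand":0},
    {"offset":[62,0,0],"roll":0,"hand":0}
  ]
}}

```text
clock: 21.98
tool_pos: [0.5364, -0.0386, 0.1025]
orientation: [-180.0, 0.0, 5.9]
force: [-2.9, 0.7, 1.4]
opening: 0.0004
```

Request:
{"api": "jog_arm", "payload": {
  "motion": [
    {"offset":[7,0,0],"roll":0,"hand":0},
    {"offset":[15,0,0],"roll":0,"hand":0},
    {"offset":[24,0,0],"roll":0,"hand":0},
    {"offset":[33,0,0],"roll":0,"hand":0},
    {"offset":[42,0,0],"roll":0,"hand":0},
    {"offset":[51,0,0],"roll":0,"hand":0},
    {"offset":[60,0,0],"roll":0,"hand":0},
    {"offset":[69,0,0],"roll":0,"hand":0},
    {"offset":[78,0,0],"roll":0,"hand":0},
    {"offset":[87,0,0],"roll":0,"hand":0},
    {"offset":[95,0,0],"roll":0,"hand":0},
    {"offset":[103,0,0],"roll":0,"hand":0},
    {"offset":[110,0,0],"roll":0,"hand":0},
    {"offset":[116,0,0],"roll":0,"hand":0},
    {"offset":[121,0,0],"roll":0,"hand":0},
    {"offset":[125,0,0],"roll":0,"hand":0},
    {"offset":[125,0,0],"roll":0,"hand":0}
  ]
}}

```text
clock: 23.4
tool_pos: [0.6613, -0.0258, 0.1026]
orientation: [180.0, -0.1, 5.9]
force: [-0.2, -0.4, 0.4]
opening: 0.0004
```

Request:
{"api": "jog_arm", "payload": {
  "motion": [
    {"offset":[3,0,0],"roll":0,"hand":0},
    {"offset":[7,0,0],"roll":0,"hand":0},
    {"offset":[11,0,0],"roll":0,"hand":0},
    {"offset":[15,0,0],"roll":0,"hand":0},
    {"offset":[19,0,0],"roll":0,"hand":0},
    {"offset":[23,0,0],"roll":0,"hand":0}
  ]
}}

```text
clock: 23.9
tool_pos: [0.6837, -0.0234, 0.1027]
orientation: [180.0, -0.0, 5.9]
force: [-1.5, -0.5, 1.0]
opening: 0.0002
```

Request:
{"api": "jog_arm", "payload": {
  "motion": [
    {"offset":[3,0,0],"roll":0,"hand":0},
    {"offset":[6,0,0],"roll":0,"hand":0},
    {"offset":[9,0,0],"roll":0,"hand":0},
    {"offset":[12,0,0],"roll":0,"hand":0},
    {"offset":[14,0,0],"roll":0,"hand":0}
  ]
}}

```text
clock: 24.32
tool_pos: [0.6975, -0.022, 0.1026]
orientation: [180.0, -0.0, 5.9]
force: [-5.7, 1.6, 4.8]
opening: 0.0004
```

Request:
{"api": "jog_arm", "payload": {
  "motion": [
    {"offset":[2,0,0],"roll":0,"hand":0},
    {"offset":[4,0,0],"roll":0,"hand":0},
    {"offset":[6,0,0],"roll":0,"hand":0}
  ]
}}

```text
clock: 24.57
tool_pos: [0.6973, -0.022, 0.1024]
orientation: [-180.0, 0.6, 5.9]
force: [-30.3, 3.6, 21.0]
opening: 0.0005
```

Hard stop at finger-front x≈.707, which matches the expected shut face at .704. I'll back off, lift and check numerically.

Request:
{"api": "jog_arm", "payload": {
  "motion": [
    {"offset":[-10,0,0],"roll":0,"hand":0},
    {"offset":[-30,0,0],"roll":0,"hand":0},
    {"offset":[-60,0,-10],"roll":0,"hand":0},
    {"offset":[-90,0,-40],"roll":0,"hand":0},
    {"offset":[-110,0,-80],"roll":0,"hand":0},
    {"offset":[-110,0,-120],"roll":0,"hand":0},
    {"offset":[-110,0,-160],"roll":0,"hand":0},
    {"offset":[-110,0,-180],"roll":0,"hand":0},
    {"offset":[-110,0,-180],"roll":0,"hand":0},
    {"offset":[-110,0,-180],"roll":0,"hand":0}
  ]
}}

```text
clock: 25.4
tool_pos: [0.5945, -0.0325, 0.2845]
orientation: [-180.0, -0.3, 5.9]
force: [-0.1, 0.3, -1.4]
opening: 0.0002
```

Run:
```python
from h import *
s=wrist('w15'); o=ctrl.get_obs(); print(o['clock'],o['tool_pos'],o['force'])
hsv=cv2.cvtColor(s['img'],cv2.COLOR_RGB2HSV); m=((hsv[...,0]>100)&(hsv[...,0]<125)&(hsv[...,1]>120)); V=hsv[...,2]
d=s['cam_to_world'][:3,:3]
# profile along the drawer axis through the centre, as if at z=.14
x=np.arange(.66,.80,.002); P=np.c_[x,-.02+(x-.71)*.103,np.full(len(x),.141)]; uv=proj('w15',P)
for xx,(u,v) in zip(x,uv.round().astype(int)):
    if 0<=v<384: print(round(xx,3),s['img'][v,u],bool(m[v,u]),end=' | ')
t=cams.snapshot('top'); np.savez('pics/t15.npz',**t); print()
x=np.arange(.60,.78,.004); P=np.c_[x,-.06+(x-.71)*.103,np.full(len(x),.141)]
for xx,(u,v) in zip(x,proj('t15',P).round().astype(int)): print(round(xx,3),t['img'][v,u],end=' ')
```

```text
25.45 [ 0.59367924 -0.03258603  0.28271098] [ 0.97997469 -0.59193082 -0.09871162]
0.66 [166 173 170] False | 0.662 [162 168 165] False | 0.664 [166 174 169] False | 0.666 [168 177 172] False | 0.668 [164 172 167] False | 0.67 [161 168 165] False | 0.672 [162 170 168] False | 0.674 [168 178 172] False | 0.676 [164 174 170] False | 0.678 [168 175 174] False | 0.68 [113 118 115] False | 0.682 [90 94 92] False | 0.684 [93 96 94] False | 0.686 [93 99 97] False | 0.688 [90 94 92] False | 0.69 [ 92 100  96] False | 0.692 [86 89 87] False | 0.694 [ 99 101 101] False | 0.696 [14 30 51] True | 0.698 [17 32 54] True | 0.7 [17 33 52] True | 0.702 [15 11 11] False | 0.704 [22 19 17] False | 0.706 [13 27 46] True | 0.708 [22 40 65] True | 0.71 [ 38  78 131] True | 0.712 [ 44  82 138] True | 0.714 [ 58 100 162] True | 0.716 [ 47  91 156] True | 0.718 [ 51  97 159] True | 0.72 [41 50 59] False | 0.722 [ 41  78 131] True | 0.724 [ 54  97 160] True | 0.726 [ 57  99 162] True | 0.728 [ 49  93 155] True | 0.73 [ 54  96 159] True | 0.732 [ 52  94 155] True | 0.734 [ 50  94 158] True | 0.736 [ 53  96 159]
[... 319 characters left out ...]
16 [14 15 16] 0.62 [15 15 15] 0.624 [14 14 15] 0.628 [12 13 13] 0.632 [14 14 14] 0.636 [13 13 13] 0.64 [24 23 21] 0.644 [61 58 51] 0.648 [71 68 59] 0.652 [26 23 18] 0.656 [25 23 19] 0.66 [25 22 17] 0.664 [26 22 17] 0.668 [26 22 19] 0.672 [27 23 18] 0.676 [26 23 19] 0.68 [25 22 19] 0.684 [28 24 20] 0.688 [67 58 49] 0.692 [89 79 69] 0.696 [73 64 57] 0.7 [49 50 51] 0.704 [54 55 56] 0.708 [58 58 59] 0.712 [58 59 61] 0.716 [58 59 59] 0.72 [59 59 60] 0.724 [59 59 60] 0.728 [56 56 58] 0.732 [56 57 57] 0.736 [56 57 56] 0.74 [56 56 57] 0.744 [56 57 57] 0.748 [56 57 57] 0.752 [55 56 56] 0.756 [35 35 36] 0.76 [26 27 29] 0.764 [27 27 28] 0.768 [27 26 28] 0.772 [35 35 37] 0.776 [56 56 56] 0.78 [54 55 56]
```

Run:
```python
from plant import ctrl,order
o=ctrl.get_obs(); print(o['clock'],o['force'],abs(o['qvel']).max()); print(order.close_job())
```

```text
25.5 [-0.1271846  -0.4257128  -2.07955923] 0.9178241158875605
the job is handed in; nothing more can be done
None
```

The three pots are nested and the drawer is shut; I handed the job in at about 25.5 s of the 72 s allowed. No verdict is reported.

- **Middle pot:** I gripped it by the rim and set it into the big pot's ring. Its rim and floor-ring centres were within about 4 mm of the big pot's centre, which is the play in the ring.
- **Small pot:** It did not swing upright when lifted by its mouth end. I tipped it up by pushing its foot against the end of the rack and dragging it along the bars. It then stood upright on the rack, and I regripped it and set it into the middle pot. It touched down at the predicted home height, about 8 mm below where the ring would have stopped it. After release its rim and floor centres were within about 2.5 mm of the middle pot's.
- **Drawer:** I pushed it at about 0.1 m/s to a firm stop at about 30 N. Afterwards the panel lay within about 2 mm of the cabinet front in the wrist camera. I then backed the arm off clear of everything.

**Not checked:**
- The pots could not be seen once the drawer was shut.
- The last top-camera check was blocked by the arm, so "shut" rests on the wrist camera and the hard stop.
- I did not measure the scale and basket again at the end. No move was planned to touch either, and I saw no unexpected contact.

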